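Park a tow coupler on the bench tow ball and latch it

ROBOT

A 6-joint arm with a two-finger parallel gripper is mounted at the origin on the work surface. World frame = base frame: x ahead of the robot, y to its left, z up, the work surface at z = 0. Lengths are in mm, angles in rad, forces in N, time in s.
With the tool pointing down it reaches from about 425 to 925 mm from the base axis. Payload 12.5 kg.
Tool frame: the origin (TCP) lies at the very end of the fingers, on their centre line; the grasp point (between the pads) lies 19 mm behind it; z points along the fingers, x is the direction in which the jaws open and shut, and the axes are right-handed (so a half turn about z gives the same grasp; the last joint's range is limited). The gripper opens to 85 mm and grips with 20 to 120 N. Pads are 22 mm wide; open, the fingers measure 114 mm over their backs; the gripper's body (76 mm by 85 mm) begins 54 mm behind the grasp point. The pads swing forward as they close: fully open they stand 13 mm farther back than shut.
Start: joints at [-1.273, 0.491, 1.559, -0, 1.092, -0.106], TCP at [245.596, -574.741, 231.327] pointing down, gripper open.
Joint ranges: [-3.1, 3.1], [-0.84, 2.19], [0.05, 2.79], [-1.13, 4.28], [0.06, 2.93], [-2.69, 2.69]. Speed limits (rad/s): [2.22, 2.22, 2.79, 3.14, 3.14, 3.14].

INTERFACE

Orientations are given as a unit quaternion [x, y, z, w].
In Python, from cell import get_state, optics, close_job gives the robot as it stands. The module is installed in compiled form; this text tells all that it offers.
- The arm moves only by the shell command python3 -m inch 'ROWS' [OPENING] [FORCE]. ROWS is JSON, a list that holds one entry, the list of rows, each a list of 4 numbers: the shift along the world's x, y, z in mm, then the turn about the world's z in degrees. A call has 1 to 5 rows; each row shifts and turns the pose as measured when the row begins; what a row does not reach is not made up. A row lasts 1/10 s, in which the tool goes at most 50 mm and 8.59 degrees, less where a joint would pass 70% of its speed; a pose out of reach is approached as far as the arm can. A call is refused whole if a number of a shift passes 50 or a number of a turn 8.59, either way. A call with a gripper value outside its range is refused whole. OPENING is the opening, from -1 (shut) to 1 (fully open), so that 0 is half open, set as the call begins (- or left out, the last holds). The fingers move at their own pace and stop on an object; FORCE is the grip in N (left out, the last holds). Time passes only in rows, so rows that do not move let the fingers close. It gives the time, the measured TCP pose, the force and the opening at its end, in the units of the state.
- get_state(): the state, without advancing time (a new reading comes with each control period).
- optics.capture(name): name is "scene" or "side" or "wrist"; returns the picture (420x560x3 uint8, red, green, blue); there is no depth.
- optics.camera_params(name): a dict with "vfov" (degrees; the focal length in pixels is half the picture's height over the tangent of half this angle, whatever the lens; pixels are square), "cx", "cy" (the principal point, pixels), "dist_coeffs" ([k1, k2, p1, p2, k3] as OpenCV has them; the pictures are not rectified), "R" (3x3) and "t" (3): a world point X has camera coordinates R X + t. Camera axes: x right, y down, z forward; pixel columns grow to the right and rows downward; lengths in mm; the calibration is good to about 2 mm. A picture is of the moment at which its call begins: read the wrist's pose just before it. camera_params takes no time and is no camera call; for the wrist camera it gives the pose at the moment of the call.
- close_job(): hands the job in, once; it reports no verdict.
The state is a dict: "t": time; "joint_positions": joint angles; "joint_velocities": joint speeds; "tau": joint torques, N m; "position": TCP position; "eef_rot": TCP orientation; "ft_force": force on the tool from outside, world axes, zero at the start; "moment": the same for the moment, N m; "grip_width": finger opening in mm.
Only numpy, scipy, OpenCV 4.12 (cv2) and the standard library are available. Lean on these libraries where they do the work, as an engineer would, in place of code of your own. Each camera call takes 0.05 s, during which the arm holds its last target.

TASK

Park the loose tow coupler on the ball of the bench tow block: set it level over the ball with its neck along the block's top plate and press it, firmly but without forcing it (never 50 N on the block), fully home, so that it lies flat on the plate and its stiff indicator pin has come up. Only then press its latch lever all the way down and let go, leaving the other things on the bench where they are.

Things in the scene. Friction and masses are not known exactly. Their poses are not given: they have to be found in the camera images.
- coupler: Loose dark iron tow coupler, about 0.6 kg, standing on its flat underside, socket mouth down. Origin: on the cup's upright axis in the plane of the underside; z up, neck towards -x. Cup 57 mm across, 58 mm high; behind it two thin plates with the lever's hinge, then the neck, a bar 30 mm wide, 26 mm high, ending 115 mm behind the cup axis. Centre of mass about 30 mm behind the cup axis.
- coupler_grip (a point): Centre of the coupler's cup, half-way up (29 mm above the underside); axes as the coupler's. Here the cup has two upright flats on its +y and -y sides, 34 mm long, 52 mm high, 60 mm apart outside: the place to grip from above, fingers closing along y.
- coupler_cup (a point): Centre of the socket's mouth, on the cup axis in the plane of the underside (cup rim and neck underside lie in this one plane). The socket is round, 43 mm wide, open below, 50 mm deep.
- coupler_tail (a point): Point on the underside of the neck, 90 mm behind the cup axis (along the coupler's -x).
- pin (a joint): Travel (m) of the 12 mm steel indicator pin through the cup's roof. 0: top flush with the cup's top, lower end 36 mm above the rim plane inside the socket. The ball pushes it up; about 0.008 (8 mm proud) when the coupler lies flat on the plate, fully home. Stiff: friction about 10 N, more than the coupler's weight (about 6 N), so the coupler must be pressed down; stays where it is left.
- lever (a joint): Angle (rad) of the steel latch lever: 0 raised (handle slopes up and back over the neck at 0.6 rad; starts at 0 to 0.1), 0.6 fully down at its stop (handle level). The hinge is 38 mm behind the cup axis, 50 mm above the underside. Stays where it is left; pressing the pad's middle takes about 7 N until the stop. Its pawl swings under the ball and is blocked if the coupler is not home.
- lever_pad (a point): Middle of the top face of the lever's pad (28 mm wide, 32 mm long, 6 mm thick), the flat end of the handle, 46 mm from the hinge; moves with the lever. Raised: about 79 mm above the coupler's underside, 74 mm behind the cup axis; fully down: 54 mm above, 84 mm behind.
- stand: Tow block fixed on the bench: dark steel foot 150 x 120 x 12 mm, a sleeve, and a head clamped rigidly at some height: a flat plate 165 x 66 x 12 mm with a 40 mm steel ball on it (ball centre 24 mm, ball top 44 mm above the plate's top face). The height differs each time and no pose tells it. Origin at bench level under the ball's centre; x along the plate, z up. More than 50 N on the block is forcing it.
- stand_axis (a point): Point at bench level exactly under the ball's centre; axes as the block's. The plate's top face is anywhere from 80 to 130 mm above it (the ball's top 124 to 174 mm): feel for it. The plate reaches from 39 mm ahead (+x) to 125 mm behind (-x).
- stand_rest (a point): Point at bench level under the plate's middle line, 90 mm behind the ball (along the block's -x): the coupler's neck finishes over it.
- spare_ball: Bystander: a loose spare tow ball on its shank, 47 mm wide, 76 mm tall, standing free on the bench. Origin: centre of its underside.
- jar: Bystander: glass jar, 60 mm wide, 85 mm tall. Origin: centre of its underside.
- wrench: Bystander: steel wrench, 190 mm long, lying flat. Origin: underside of its middle.
- tape: Bystander: roll of tape, 100 mm wide, 45 mm high, lying flat. Origin: centre of its underside.
- carton: Bystander: cardboard carton 160 x 110 x 90 mm. Origin: centre of its underside.
- brush: Bystander: hand brush, 200 mm long, lying flat. Origin: underside of its middle.
Mind the look-alikes: they are no part of the job. What is shaped like the coupler but blue or purple is not meant.

How it is judged (in metres and radians):
On the way, in this order (a step that is already met when the one before it is completed fails the run):
1. the coupler is pressed fully home on the ball (pin up at least 6.8 mm, level, on the ball's axis, neck along the plate) while the lever is still up (below 0.3 rad) (value of joint pin above 0.0068 m and horizontal distance between coupler_cup and stand_axis below 0.004 m and horizontal distance between coupler_tail and stand_rest below 0.02 m and angle between coupler's own z axis and vertical below 0.05 rad and value of joint lever below 0.3 rad), for 0.2 s.
2. the lever is pressed down to its stop (at least 0.56 rad) with the coupler home (value of joint pin above 0.0068 m and horizontal distance between coupler_cup and stand_axis below 0.004 m and horizontal distance between coupler_tail and stand_rest below 0.02 m and angle between coupler's own z axis and vertical below 0.05 rad and value of joint lever above 0.56 rad), for 0.2 s.
At the end, for the whole second after the job is handed in: Coupler at rest, let go: pin up 6.8 mm or more, tilt under 0.05 rad, socket within 4 mm of the ball's axis, neck point within 20 mm of the rest point, lever at 0.56 rad or more (stop 0.60); bystanders moved less than 30 mm (all of step 2 and linear speed of coupler below 0.02 m/s); the robot touches nothing.
It fails at once if more than 50 N from the coupler or the fingers on the tow block (contact force between any of coupler, the fingers and stand above 50 N).
It fails at once if a bystander moved more than 30 mm (distance of any of spare_ball, jar, wrench, tape, carton, brush from where it was at the start of the episode above 0.03 m).
It also fails if it takes over 64 s, if anything falls off the work surface, if the arm or the gripper's body presses on something with over 40 N, if the wrist force passes 120 N, or if a joint passes its speed limit or range.

## Working session

There is one attempt and no reset: what is moved stays moved. The work goes in short steps, Python scripts to look and compute and a shell command to move; the robot and the scene stay as the last step left them, time stands still between calls to the robot, and variables do not carry over. Pictures are saved under pics/ and viewed, and the job is handed in when it is done.

```bash
mkdir -p pics; ls; python3 - <<'E'
from cell import get_state, optics
import cv2
print(get_state())
for n in ["scene","side","wrist"]:
    p=optics.camera_params(n);print(n,p)
    im=optics.capture(n);cv2.imwrite(f"pics/{n}0.png",im[:,:,::-1])
E
```

```text
pics
{'t': 0.0, 'joint_positions': array([-1.27257396e+00,  4.91546466e-01,  1.55950236e+00,  1.42612412e-05,
        1.09170516e+00, -1.05581922e-01]), 'joint_velocities': array([-5.67847529e-04, -1.73030948e-04, -3.57743956e-04,  9.09535907e-05,
        4.73540744e-04,  1.44386889e-03]), 'tau': array([ 2.85366106e-03, -6.18436575e+01, -2.61590034e+01, -8.17449336e-05,
        4.12350171e-03,  3.83387624e-05]), 'position': array([ 245.53438734, -574.47580296,  230.71765637]), 'eef_rot': array([ 8.34539687e-01, -5.50947524e-01, -4.44155417e-04, -3.74085472e-04]), 'ft_force': array([-0.44845998,  0.64029727,  0.00815896]), 'moment': array([-0.01300866,  0.00782662,  0.00561602]), 'grip_width': 85.65721108203797}
scene {'vfov': 55.48492203485205, 'cx': 279.8356082997852, 'cy': 200.3569197463879, 'dist_coeffs': array([-0.09040704,  0.        ,  0.        ,  0.        ,  0.        ]), 'R': array([[-0.72208759,  0.69145562,  0.02187793],
       [ 0.47097066,  0.51450746, -0.71656731],
       [-0.50673085, -0.5071205 , -0.69717476]]), 't': array([ 370.13352057, -195.08173768, 1474.61963109])}
side {'vfov': 45.100936871714204, 'cx': 283.0419749660592, 'cy': 205.14651567870294, 'dist_coeffs': array([-0.0695869,  0.       ,  0.       ,  0.       ,  0.       ]), 'R': array([[-0.57857534, -0.8153939 ,  0.01957968],
       [-0.50418767,  0.33867828, -0.79441288],
       [ 0.6411282 , -0.46949953, -0.60706245]]), 't': array([ 327.1262902 ,  314.92253106, 1218.66567175])}
wrist {'vfov': 66.82176879902325, 'cx': 284.2767190159383, 'cy': 212.86147562388115, 'dist_coeffs': array([-0.04127794,  0.        ,  0.        ,  0.        ,  0.        ]), 'R': array([[ 3.92306790e-01, -9.19833940e-01, -9.52078835e-04],
       [-8.84265094e-01, -3.77421416e-01,  2.75006033e-01],
       [-2.53319217e-01, -1.07044844e-01, -9.61442029e-01]]), 't': array([-624.77489796,  -34.85825969,  378.57646141])}
```

View pics/scene0.png

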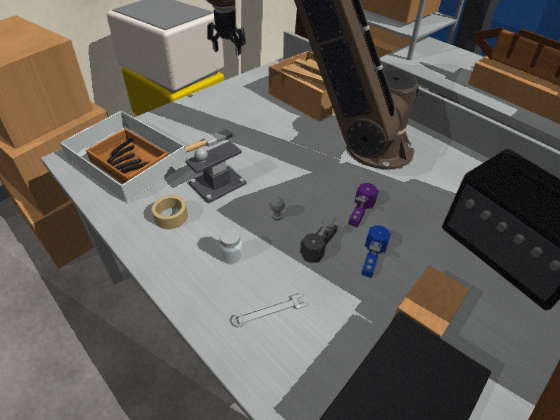

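View pics/side0.png

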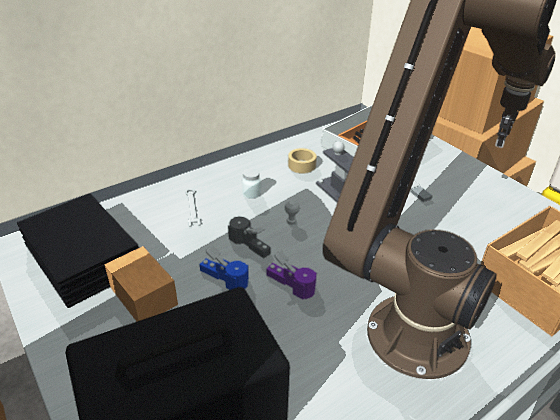

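View pics/wrist0.png

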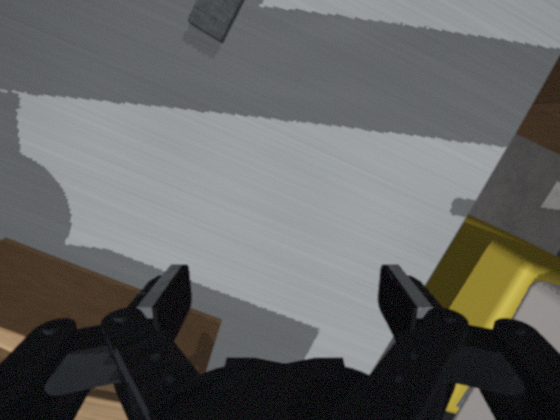

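The scene view shows three coupler shapes: dark grey at (313,246), purple at (366,195) and blue at (377,240). The dark one fits "dark iron". The tow block is at (215,170), with its ball at (200,153). I'll enlarge both views to confirm.

```bash
cat > h.py <<'E'
import numpy as np, cv2, json
from cell import get_state, optics
def K(p,h=420):
    f=h/2/np.tan(np.radians(p["vfov"])/2); return np.array([[f,0,p["cx"]],[0,f,p["cy"]],[0,0,1.]])
def ray(p,uv):
    n=cv2.undistortPoints(np.array([[uv]],float),K(p),np.array(p["dist_coeffs"]))[0,0]
    R=np.array(p["R"]);t=np.array(p["t"]); d=R.T@np.array([n[0],n[1],1]); return -R.T@t,d/np.linalg.norm(d)
def plane(p,uv,z):
    o,d=ray(p,uv); return o+d*(z-o[2])/d[2]
def tri(l):
    A=np.zeros((3,3));b=np.zeros(3);L=[]
    for p,uv in l:
        o,d=ray(p,uv);P=np.eye(3)-np.outer(d,d);A+=P;b+=P@o;L.append((o,P))
    X=np.linalg.solve(A,b); return X,[np.linalg.norm(P@(X-o)) for o,P in L]
def proj(p,X):
    r=cv2.Rodrigues(np.array(p["R"]))[0]
    return cv2.projectPoints(np.array(X,float).reshape(-1,1,3),r,np.array(p["t"],float),K(p),np.array(p["dist_coeffs"]))[0][:,0]
def crop(src,x0,y0,x1,y1,s,out):
    im=cv2.imread(src)[y0:y1,x0:x1]; cv2.imwrite(out,cv2.resize(im,None,fx=s,fy=s,interpolation=cv2.INTER_CUBIC))
def st():
    s=get_state(); q=s["eef_rot"]
    from scipy.spatial.transform import Rotation as Ro
    R=Ro.from_quat(q).as_matrix()
    print("t",round(s["t"],2),"pos",s["position"].round(1),"xaxis yaw",np.degrees(np.arctan2(R[1,0],R[0,0])).round(2),"z",R[:,2].round(3),"F",s["ft_force"].round(1),"w",round(s["grip_width"],1),"q",s["joint_positions"].round(2))
    return s
E
python3 - <<'E'
from h import *
crop("pics/scene0.png",150,110,410,290,3,"pics/sc1.png")
crop("pics/side0.png",190,110,450,310,3,"pics/si1.png")
st()
E
```

```text
t 0.15 pos [ 245.5 -574.6  230.9] xaxis yaw -66.87 z [-0.     0.001 -1.   ] F [ 0.5 -1.  -0.4] w 85.2 q [-1.27  0.49  1.56 -0.    1.09 -0.11]
```

View pics/sc1.png

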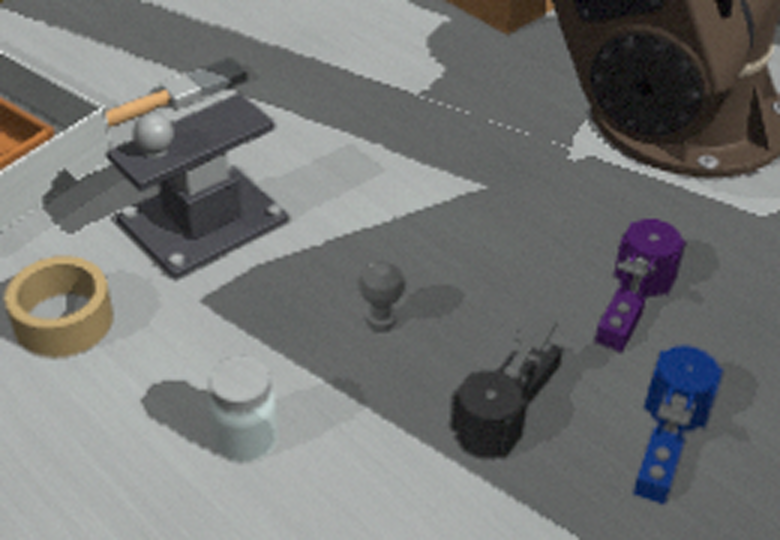

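View pics/si1.png

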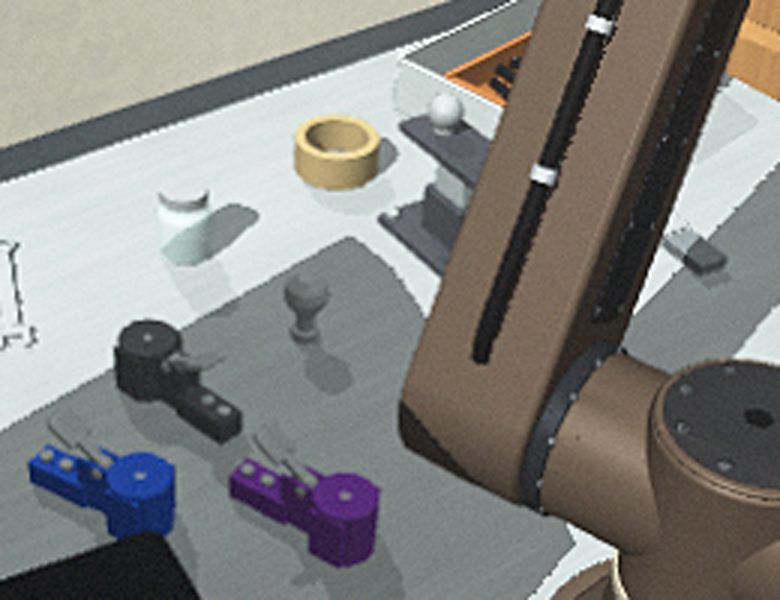

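The enlarged crops confirm it: the dark coupler's pin top is at scene (313.7,242.3) and side (239.3,222.3). The ball centre is at scene (201.3,154) and side (338.7,147.3).

```bash
python3 - <<'E'
from h import *
s=optics.camera_params("scene");d=optics.camera_params("side")
print("pin",tri([(s,(313.7,242.3)),(d,(239.3,222.3))]))
print("ball",tri([(s,(201.3,154)),(d,(338.7,147.3))]))
# ball by circle in scene: threshold crop
# neck end top: side crop pts of neck end ; screws
for uv in [(207,398),(223,410)]:
    print("screw",plane(d,(190+uv[0]/3,110+uv[1]/3),26))
# neck end top corners scene (560,347) crop
print("neck end corners", plane(d,(190+243/3,110+413/3),26),plane(d,(190+217/3,110+428/3),26), plane(s,(150+560/3,110+349/3),26))
# plate corners scene
for uv in [(110,153),(141,187),(274,124),(240,97)]:
    u=(150+uv[0]/3,110+uv[1]/3)
    print("plate",[plane(s,u,z).round(0) for z in (80,105,130)])
for n,uv in dict(jar=(240,430),spare=(381,325),tape=(62,335)).items(): print(n,plane(s,(150+uv[0]/3,110+uv[1]/3),0).round(0))
E
```

```text
pin (array([550.59113353, 168.27225249,  54.99317845]), [np.float64(1.6717281234819292), np.float64(1.6717281234818924)])
ball (array([ 606.46160587, -247.31448544,  142.59356325]), [np.float64(0.3667991679373246), np.float64(0.3667991679373081)])
screw [472.99031947 149.94700698  26.        ]
screw [450.43787257 146.78297227  26.        ]
neck end corners [436.46799847 133.59872391  26.        ] [432.92142029 165.13106541  26.        ] [438.70963936 159.91912639  26.        ]
plate [array([ 620., -321.,   80.]), array([ 635., -292.,  105.]), array([ 650., -264.,  130.])]
plate [array([ 628., -252.,   80.]), array([ 643., -226.,  105.]), array([ 658., -200.,  130.])]
plate [array([ 458., -242.,   80.]), array([ 479., -216.,  105.]), array([ 499., -190.,  130.])]
plate [array([ 455., -306.,   80.]), array([ 475., -278.,  105.]), array([ 495., -250.,  130.])]
jar [715.  11.  -0.]
spare [527.   2.   0.]
tape [ 771. -203.    0.]
```

```bash
python3 - <<'E'
from h import *
from scipy.spatial.transform import Rotation as Ro
s=get_state();w=optics.camera_params("wrist")
R=Ro.from_quat(s["eef_rot"]).as_matrix();c=-np.array(w["R"]).T@w["t"]
print("cam in tool",R.T@(c-s["position"]),"axis in tool",R.T@np.array(w["R"])[2])
E
python3 -m inch '[[[30,40,30,-5],[40,45,30,-5],[40,45,20,-5],[40,45,10,-5],[40,45,0,-4]]]'
```

```text
cam in tool [   0.22895849  -70.17751974 -142.18237056] axis in tool [-1.40955254e-04  2.75094246e-01  9.61417254e-01]
t: 0.65
position: [399.1, -394.4, 304.3]
eef_rot: [-0.693, 0.721, 0.001, 0.002]
ft_force: [0.5, 0.1, -0.5]
grip_width: 85.4
```

```bash
python3 -m inch '[[[50,30,20,0],[50,35,20,0],[50,35,10,0],[45,30,0,0],[15,15,0,0]]]'; python3 - <<'E'
from h import *
s=st();p=optics.camera_params("wrist");im=optics.capture("wrist")
np.save("w1.npy",p,allow_pickle=True)
cv2.imwrite("pics/w1.png",im[:,:,::-1]);st()
E
```

```text
t: 1.15
position: [577.2, -266.9, 344.7]
eef_rot: [-0.693, 0.721, 0.001, 0.003]
ft_force: [-0.4, -0.6, 0.0]
grip_width: 85.3
t 1.15 pos [ 577.2 -266.9  344.7] xaxis yaw -92.27 z [ 0.002  0.006 -1.   ] F [-0.4 -0.6  0. ] w 85.3 q [-0.54  0.42  1.37  0.01  1.35  1.07]
t 1.2 pos [ 578.  -265.4  344.6] xaxis yaw -92.2 z [ 0.002  0.006 -1.   ] F [-0.1  1.4 -1. ] w 85.6 q [-0.54  0.42  1.37  0.01  1.35  1.07]
```

View pics/w1.png

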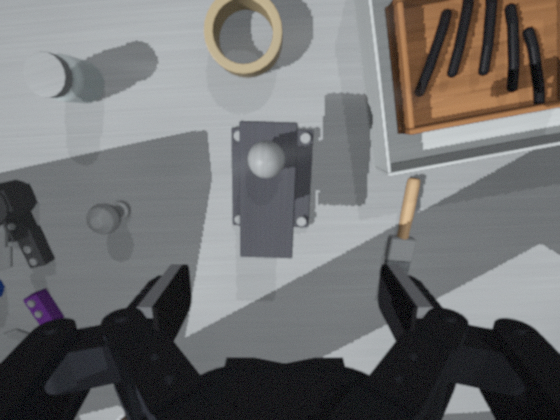

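The wrist view shows the ball at about (266,160). The plate's corners are near (240,122), (297,122), (293,257) and (241,256). The dark coupler's cup is at the left edge, near (15,202).

```bash
python3 - <<'E'
from h import *
p=np.load("w1.npy",allow_pickle=True).item()
im=cv2.imread("pics/w1.png");g=cv2.cvtColor(im,cv2.COLOR_BGR2GRAY)
c=cv2.HoughCircles(cv2.medianBlur(g,3),cv2.HOUGH_GRADIENT_ALT,1,20,param1=120,param2=0.7,minRadius=12,maxRadius=26);print("hough",c)
uv=(266,160)
S=optics.camera_params("scene");D=optics.camera_params("side")
print(tri([(p,uv),(S,(201.3,154)),(D,(338.7,147.3))]))
for z in (104,118,142,150): print(z,[plane(p,u,z).round(1) for u in [uv,(240,122),(297,122),(293.5,257),(241,256)]])
crop("pics/w1.png",200,100,340,280,4,"pics/w1c.png")
E
```

```text
hough [[[104.       219.        15.752951]
  [264.       160.        17.361328]
  [ 50.        77.        20.203962]
  [ 88.        84.        18.691368]
  [465.       400.        15.867194]
  [139.        59.        18.487967]
  [120.       248.        13.09825 ]]]
(array([ 607.52383656, -247.46573529,  142.34450333]), [np.float64(1.5091299203160164), np.float64(1.1776966221460599), np.float64(0.7058580759304854)])
104 [array([ 604.8, -244.8,  104. ]), array([ 650., -217.,  104.]), array([ 647.2, -283.2,  104. ]), array([ 478.1, -273.6,  104. ]), array([ 482. , -205.2,  104. ])]
118 [array([ 606.4, -245.7,  118. ]), array([ 649.9, -219. ,  118. ]), array([ 647.2, -282.7,  118. ]), array([ 484.2, -273.5,  118. ]), array([ 488. , -207.6,  118. ])]
142 [array([ 609. , -247.4,  142. ]), array([ 649.7, -222.3,  142. ]), array([ 647.2, -281.9,  142. ]), array([ 494.8, -273.3,  142. ]), array([ 498.4, -211.7,  142. ])]
150 [array([ 609.9, -247.9,  150. ]), array([ 649.6, -223.4,  150. ]), array([ 647.2, -281.7,  150. ]), array([ 498.4, -273.2,  150. ]), array([ 501.8, -213.1,  150. ])]
```

View pics/w1c.png

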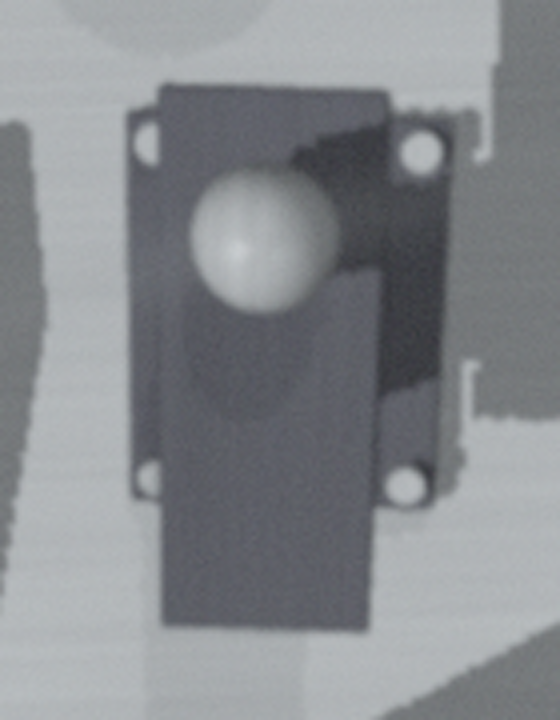

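```bash
python3 -m inch '[[[-5,50,0,3],[-10,50,0,3],[-10,50,0,3],[-10,50,0,2],[-5,50,-10,0]]]';  python3 -m inch '[[[0,50,-20,0],[0,50,-20,0],[0,40,-20,0],[-5,20,-10,0],[0,0,0,0]]]'; python3 - <<'E'
from h import *
st()
E
```

```text
t: 1.7
position: [537.9, -22.9, 332.5]
eef_rot: [0.76, -0.649, -0.003, -0.002]
ft_force: [2.6, 0.4, -0.3]
grip_width: 85.4
t: 2.2
position: [529.2, 137.3, 263.1]
eef_rot: [0.762, -0.648, -0.003, -0.002]
ft_force: [0.5, -1.4, 0.5]
grip_width: 85.6
t 2.2 pos [529.2 137.3 263.1] xaxis yaw -80.74 z [-0.002  0.007 -1.   ] F [ 0.5 -1.4  0.5] w 85.6 q [0.13 0.35 1.71 0.01 1.09 1.54]
```

```bash
python3 - <<'E'
from h import *
s=st();p=optics.camera_params("wrist");im=optics.capture("wrist")
np.save("w2.npy",p,allow_pickle=True)
cv2.imwrite("pics/w2.png",im[:,:,::-1])
E
```

```text
t 2.2 pos [529.2 137.3 263.1] xaxis yaw -80.74 z [-0.002  0.007 -1.   ] F [ 0.5 -1.4  0.5] w 85.6 q [0.13 0.35 1.71 0.01 1.09 1.54]
```

View pics/w2.png

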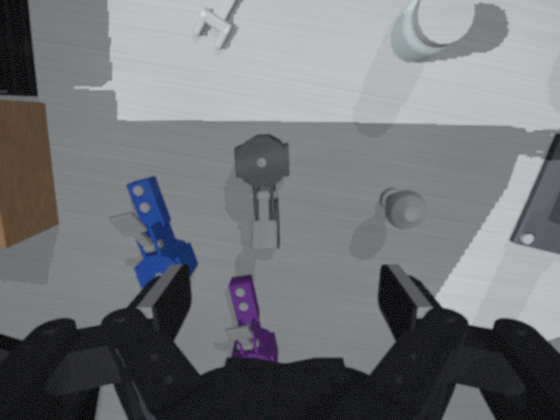

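The picture shows the dark coupler with its pin at about (262,162), the pad near (264,234), and the purple and blue look-alikes to its left and below. I'll enlarge it.

```bash
python3 - <<'E'
from h import *
crop("pics/w2.png",210,115,330,265,5,"pics/w2c.png")
E
```

```text
(no output)
```

View pics/w2c.png

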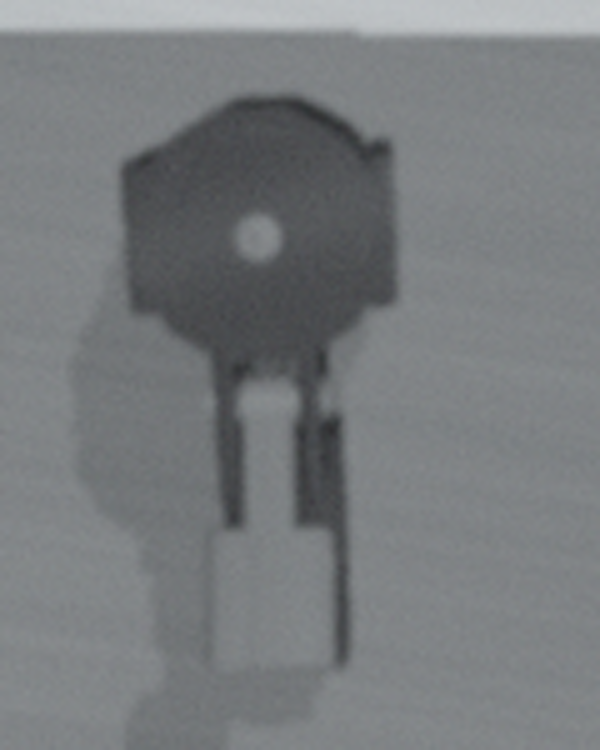

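```bash
python3 - <<'E'
from h import *
p=np.load("w2.npy",allow_pickle=True).item()
S=optics.camera_params("scene");D=optics.camera_params("side")
c=plane(p,(261.8,162.6),58);print("pin@58",c, tri([(p,(261.8,162.6)),(S,(313.7,242.3)),(D,(239.3,222.3))]))
for z in (76,79):
    q=plane(p,(264.6,234.6),z);v=c-q;print("pad",z,q.round(1),np.linalg.norm(v[:2]).round(1),np.degrees(np.arctan2(v[1],v[0])))
for a in [((122,160),(132,312)),((392,142),(397,303))]:
    P=[plane(p,(210+u/5,115+v/5),58) for u,v in a]; v=P[0]-P[1]; print(np.degrees(np.arctan2(v[1],v[0])),np.linalg.norm(v),P[0].round(1),P[1].round(1))
print("neck corner R",plane(p,(279.6,248),26))
r=[plane(p,(210+u/5,115+v/5),26) for u,v in ((335,430),(346,660))];v=r[0]-r[1];print("neck edge yaw",np.degrees(np.arctan2(v[1],v[0])))
for n,uv in dict(pad=(264.6,234.6)).items():print(n)
E
```

```text
pin@58 [552.09278923 167.16856286  58.        ] (array([551.06026977, 167.85728252,  54.65385397]), [np.float64(0.7595477243998842), np.float64(1.9648847826209483), np.float64(1.4950568429574593)])
pad 76 [477. 152.  76.] 76.6 11.43811403038157
pad 79 [478.1 151.9  79. ] 75.5 11.635387679196583
10.698285346035012 33.013419454988785 [563.9 198.7  58. ] [531.5 192.5  58. ]
11.23363493721589 34.750603919041325 [577. 142.  58.] [542.9 135.2  58. ]
neck corner R [443.61467343 131.08071653  26.        ]
neck edge yaw 11.523534052726488
pad
```

```bash
python3 -m inch '[[[11,15,-30,1],[11,15,-40,1],[0,0,-40,0],[0,0,-30,0],[0,0,0,0]]]'; python3 - <<'E'
from h import *
st()
E
```

```text
t: 2.75
position: [555.8, 161.8, 123.6]
eef_rot: [0.772, -0.635, 0.001, -0.005]
ft_force: [0.1, 0.7, -0.2]
grip_width: 85.7
t 2.75 pos [555.8 161.8 123.6] xaxis yaw -78.91 z [ 0.007  0.007 -1.   ] F [ 0.1  0.7 -0.2] w 85.7 q [0.17 0.55 1.79 0.01 0.79 1.54]
```

```bash
python3 -m inch '[[[-4,6,-30,0],[0,0,-30,0],[0,0,-15,0],[0,0,0,0],[0,0,0,0]]]'; python3 - <<'E'
from h import *
st()
E
```

```text
t: 3.25
position: [557.8, 163.6, 55.0]
eef_rot: [0.77, -0.637, 0.004, -0.009]
ft_force: [-0.2, 0.0, -0.5]
grip_width: 85.5
t 3.25 pos [557.8 163.6  55. ] xaxis yaw -79.21 z [ 0.018  0.008 -1.   ] F [-0.2  0.  -0.5] w 85.5 q [0.17 0.65 1.83 0.01 0.64 1.55]
```

```bash
python3 -m inch '[[[-6,4,-2,0],[0,0,-6,0],[0,0,-6,0],[0,0,0,0],[0,0,0,0]]]'; python3 - <<'E'
from h import *
st()
E
```

```text
t: 3.75
position: [553.4, 167.7, 44.6]
eef_rot: [0.77, -0.638, 0.006, -0.011]
ft_force: [0.2, -1.0, -0.9]
grip_width: 85.3
t 3.75 pos [553.4 167.7  44.6] xaxis yaw -79.24 z [ 0.024  0.009 -1.   ] F [ 0.2 -1.  -0.9] w 85.3 q [0.18 0.67 1.85 0.01 0.6  1.55]
```

```bash
python3 -m inch '[[[0,0,0,0],[0,0,0,0],[0,0,0,0],[0,0,0,0],[0,0,0,0]]]' >/dev/null; python3 - <<'E'
from h import *
st()
E
python3 -m inch '[[[-1,0,-20,0],[0,0,-10,0]]]' >/dev/null; python3 - <<'E'
from h import *
st()
E
```

```text
t 4.25 pos [553.6 167.7  44.7] xaxis yaw -79.23 z [ 0.024  0.009 -1.   ] F [-0.4  0.  -1.4] w 85.6 q [0.18 0.67 1.85 0.01 0.6  1.55]
t 4.45 pos [553.4 167.9  15.3] xaxis yaw -79.23 z [ 0.027  0.01  -1.   ] F [ 0.  -0.4  0. ] w 85.6 q [0.18 0.71 1.86 0.01 0.54 1.55]
```

```bash
python3 -m inch '[[[-1,0,-4,0],[0,0,0,0]]]' >/dev/null;python3 -m inch '[[[0,0,0,0],[0,0,0,0],[0,0,0,0],[0,0,0,0],[0,0,0,0]]]' -1 80;  python3 - <<'E'
from h import *
st()
E
```

```text
t: 5.15
position: [552.2, 167.9, 11.1]
eef_rot: [0.77, -0.638, 0.007, -0.012]
ft_force: [0.7, -0.1, -5.9]
grip_width: 59.0
t 5.15 pos [552.2 167.9  11.1] xaxis yaw -79.23 z [ 0.026  0.01  -1.   ] F [ 0.7 -0.1 -5.9] w 59.0 q [0.18 0.72 1.87 0.01 0.53 1.55]
```

```bash
python3 -m inch '[[[0,0,10,0],[0,0,20,0],[0,0,30,0],[0,0,0,0]]]' - 100 >/dev/null;  python3 - <<'E'
from h import *
st();p=optics.camera_params("wrist");im=optics.capture("wrist")
np.save("w3.npy",p,allow_pickle=True)
cv2.imwrite("pics/w3.png",im[:,:,::-1])
im=optics.capture("side")
cv2.imwrite("pics/si3.png",im[:,:,::-1])
E
```

```text
t 5.55 pos [551.4 167.7  73.4] xaxis yaw -79.23 z [ 0.023  0.009 -1.   ] F [ 1.1  0.2 -5.6] w 59.2 q [0.18 0.62 1.84 0.01 0.66 1.56]
```

View pics/w3.png

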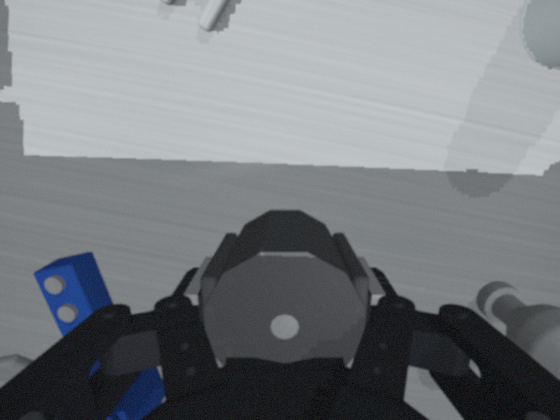

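View pics/si3.png

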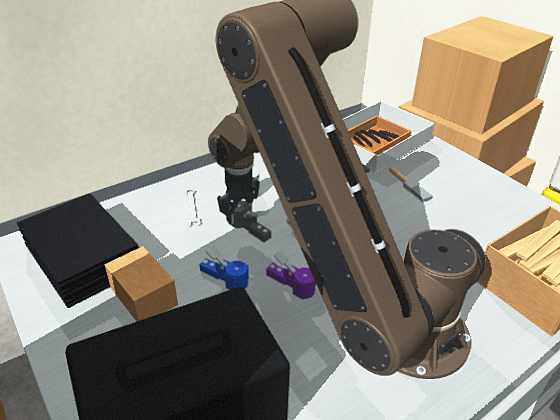

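The coupler is held. In the wrist view its pin is at about (285,327), between the pads, and the side view shows it off the bench and roughly level.

```bash
python3 - <<'E'
from h import *
p=np.load("w3.npy",allow_pickle=True).item()
for z in (118,120.3,122): print(z,plane(p,(285,327),z))
E
python3 -m inch '[[[0,0,40,0],[0,-20,40,0],[0,-40,40,-3],[0,-40,20,-3],[0,-50,10,-3]]]';python3 -m inch '[[[10,-50,0,-3],[10,-50,0,-3],[10,-50,0,0],[10,-40,0,0],[0,-20,0,0]]]'; python3 - <<'E'
from h import *
st()
E
```

```text
118 [550.2365317  166.90200673 118.        ]
120.3 [551.78372078 167.19036635 120.3       ]
122 [552.92729531 167.40350173 122.        ]
t: 6.15
position: [545.7, 22.7, 212.4]
eef_rot: [0.719, -0.695, 0.0, -0.004]
ft_force: [1.1, -0.8, -5.4]
grip_width: 59.0
t: 6.65
position: [582.7, -191.8, 207.3]
eef_rot: [-0.678, 0.735, 0.002, 0.003]
ft_force: [-0.5, 0.8, -6.4]
grip_width: 58.8
t 6.65 pos [ 582.7 -191.8  207.3] xaxis yaw -94.55 z [ 0.001  0.007 -1.   ] F [-0.5  0.8 -6.4] w 58.8 q [-0.43  0.5   1.62  0.01  1.03  1.22]
```

```bash
python3 -m inch '[[[10,-22,0,0.5],[8,-18,0,0],[6,-12,0,0],[0,0,0,0],[0,0,0,0]]]'>/dev/null; python3 - <<'E'
from h import *
st()
for n in ("scene","side"):
    im=optics.capture(n);cv2.imwrite(f"pics/{n}4.png",im[:,:,::-1])
crop("pics/scene4.png",140,60,300,210,4,"pics/sc4.png")
crop("pics/side4.png",260,60,460,210,4,"pics/si4.png")
E
```

```text
t 7.15 pos [ 604.8 -248.6  198.2] xaxis yaw -94.33 z [-0.01   0.013 -1.   ] F [ 0.1  0.3 -5.7] w 59.2 q [-0.49  0.57  1.51  0.01  1.08  1.15]
```

View pics/sc4.png

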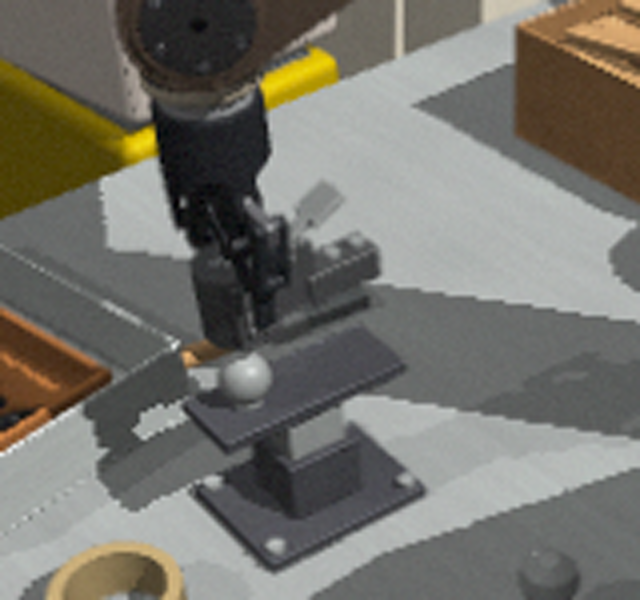

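View pics/si4.png

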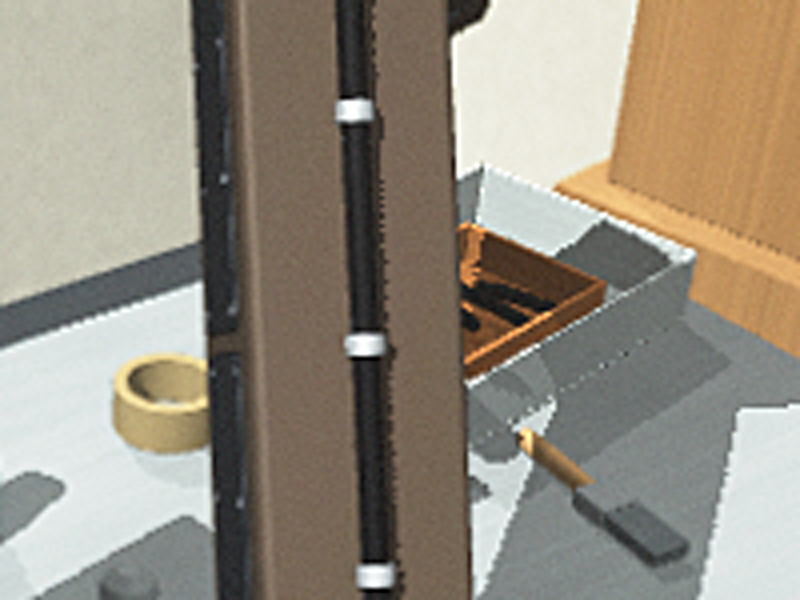

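```bash
python3 -m inch '[[[6,0,9,0],[6,0,9,0],[6,0,9,0],[6,0,9,0],[6,0,9,0]]]'>/dev/null; python3 - <<'E'
from h import *
st()
E
python3 -m inch '[[[-26,0,-38,0],[0,0,0,0],[0,0,0,0]]]'>/dev/null; python3 - <<'E'
from h import *
st()
E
```

```text
t 7.75 pos [ 637.  -245.7  248.3] xaxis yaw -94.15 z [-0.009  0.013 -1.   ] F [ 0.1  0.2 -6.4] w 58.8 q [-0.47  0.57  1.37  0.01  1.22  1.17]
t 8.05 pos [ 612.3 -245.3  212.4] xaxis yaw -94.09 z [-0.006  0.011 -1.   ] F [ 0.8  0.6 -4.6] w 59.0 q [-0.48  0.56  1.48  0.01  1.11  1.15]
```

```bash
python3 -m inch '[[[8,0,10,0],[8,0,10,0],[8,0,10,0],[8,0,10,0],[8,0,10,0]]]'>/dev/null; python3 -m inch '[[[4,-1,10,0],[0,-1,10,0],[0,0,0,0],[-45,0,-50,0],[0,0,0,0]]]'>/dev/null; python3 - <<'E'
from h import *
st()
E
```

```text
t 9.05 pos [ 622.4 -246.1  247.9] xaxis yaw -94.06 z [-0.01   0.013 -1.   ] F [-0.1  0.2 -6.3] w 58.7 q [-0.48  0.55  1.41  0.01  1.2   1.16]
```

```bash
python3 -m inch '[[[-14,-1,-50,0],[0,0,0,0],[0,0,0,0]]]'>/dev/null; python3 - <<'E'
from h import *
st()
E
```

```text
t 9.35 pos [ 610.8 -247.5  208.7] xaxis yaw -94.13 z [-0.011  0.014 -1.   ] F [-0.1 -0.5 -3.9] w 59.2 q [-0.49  0.57  1.48  0.01  1.11  1.15]
```

```bash
python3 -m inch '[[[-1,0,-6,0],[-1,0,-8,0],[0,0,-8,0],[0,0,-2,0],[0,0,0,0]]]'>/dev/null; python3 - <<'E'
from h import *
st()
im=optics.capture("scene");cv2.imwrite("pics/scene5.png",im[:,:,::-1])
crop("pics/scene5.png",160,90,260,170,7,"pics/sc5.png")
E
```

```text
t 9.85 pos [ 611.  -248.2  186.3] xaxis yaw -94.11 z [-0.006  0.011 -1.   ] F [ 0.8  0.5 -5. ] w 59.2 q [-0.49  0.59  1.51  0.01  1.06  1.15]
```

View pics/sc5.png

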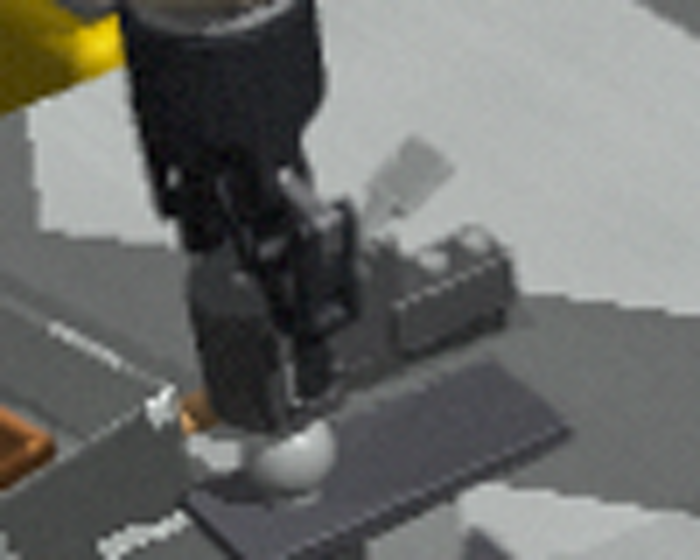

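```bash
python3 -m inch '[[[-3,0.6,0,0],[0,0,0,0],[0,0,0,0]]]'>/dev/null; python3 - <<'E'
from h import *
st()
E
```

```text
t 10.2 pos [ 608.  -247.6  187. ] xaxis yaw -94.1 z [-0.005  0.011 -1.   ] F [ 0.3 -0.2 -4.6] w 59.1 q [-0.49  0.58  1.52  0.01  1.05  1.15]
```

Now I'll feel downward in small steps.

```bash
python3 -m inch '[[[0,0,-4,0],[0,0,-4,0],[0,0,0,0]]]'; python3 -m inch '[[[0,0,-3,0],[0,0,-3,0],[0,0,0,0]]]';python3 -m inch '[[[0,0,-3,0],[0,0,-3,0],[0,0,0,0]]]'; python3 - <<'E'
from h import *
st()
E
```

```text
t: 10.5
position: [608.1, -247.6, 178.6]
eef_rot: [-0.681, 0.732, 0.005, 0.002]
ft_force: [0.4, -0.0, -5.8]
grip_width: 58.8
t: 10.8
position: [608.0, -247.6, 171.8]
eef_rot: [-0.681, 0.732, 0.006, 0.002]
ft_force: [-0.1, -0.2, -5.0]
grip_width: 59.2
t: 11.1
position: [608.1, -247.6, 165.2]
eef_rot: [-0.681, 0.732, 0.006, 0.002]
ft_force: [0.1, 0.2, -5.5]
grip_width: 59.2
t 11.1 pos [ 608.1 -247.6  165.2] xaxis yaw -94.1 z [-0.005  0.011 -1.   ] F [ 0.1  0.2 -5.5] w 59.2 q [-0.49  0.6   1.54  0.01  1.01  1.15]
```

```bash
python3 -m inch '[[[0,0,-4,0],[0,0,-4,0],[0,0,0,0]]]'; python3 -m inch '[[[0,0,-3,0],[0,0,-3,0],[0,0,0,0]]]';python3 -m inch '[[[0,0,-3,0],[0,0,-3,0],[0,0,0,0]]]'; python3 - <<'E'
from h import *
st()
E
```

```text
t: 11.4
position: [608.6, -247.7, 156.8]
eef_rot: [-0.681, 0.732, 0.005, 0.002]
ft_force: [0.4, -0.2, -6.5]
grip_width: 59.0
t: 11.7
position: [608.5, -247.7, 150.2]
eef_rot: [-0.681, 0.732, 0.005, 0.002]
ft_force: [1.2, 0.4, -6.9]
grip_width: 58.8
t: 12.0
position: [608.4, -247.7, 143.6]
eef_rot: [-0.681, 0.732, 0.005, 0.002]
ft_force: [0.2, 0.1, -4.9]
grip_width: 58.9
t 12.0 pos [ 608.4 -247.7  143.6] xaxis yaw -94.1 z [-0.004  0.011 -1.   ] F [ 0.2  0.1 -4.9] w 58.9 q [-0.49  0.63  1.56  0.01  0.96  1.15]
```

```bash
python3 -m inch '[[[0,0,-2,0],[0,0,-2,0],[0,0,0,0]]]' - 40; python3 -m inch '[[[0,0,-2,0],[0,0,0,0]]]';python3 -m inch '[[[0,0,-1.5,0],[0,0,0,0]]]';python3 -m inch '[[[0,0,-1.5,0],[0,0,0,0]]]'; python3 - <<'E'
from h import *
st()
E
```

```text
t: 12.3
position: [608.4, -247.7, 139.5]
eef_rot: [-0.681, 0.732, 0.005, 0.002]
ft_force: [-1.0, -0.2, -4.6]
grip_width: 59.0
t: 12.5
position: [608.4, -247.7, 138.4]
eef_rot: [-0.681, 0.732, 0.005, 0.002]
ft_force: [0.1, 0.6, -5.8]
grip_width: 58.8
t: 12.7
position: [608.5, -247.8, 137.6]
eef_rot: [-0.681, 0.732, 0.004, 0.002]
ft_force: [-1.1, 0.6, -3.3]
grip_width: 58.9
t: 12.9
position: [608.5, -247.8, 136.5]
eef_rot: [-0.681, 0.732, 0.004, 0.002]
ft_force: [-1.7, 0.8, -2.2]
grip_width: 59.0
t 12.9 pos [ 608.5 -247.8  136.5] xaxis yaw -94.09 z [-0.002  0.009 -1.   ] F [-1.7  0.8 -2.2] w 59.0 q [-0.49  0.64  1.56  0.01  0.95  1.15]
```

```bash
for i in 1; do :; done; python3 -m inch '[[[0,0,-2,0],[0,0,0,0]]]'; python3 -m inch '[[[0,0,-2,0],[0,0,0,0]]]';python3 -m inch '[[[0,0,-2,0],[0,0,0,0]]]'; python3 - <<'E'
from h import *
st()
E
```

```text
t: 13.1
position: [608.5, -247.8, 134.6]
eef_rot: [-0.681, 0.732, 0.004, 0.002]
ft_force: [-1.1, 0.9, -1.3]
grip_width: 59.2
t: 13.3
position: [608.5, -247.8, 132.7]
eef_rot: [-0.681, 0.732, 0.004, 0.002]
ft_force: [-2.3, 0.6, -0.2]
grip_width: 58.8
t: 13.5
position: [608.6, -247.9, 132.2]
eef_rot: [-0.681, 0.732, 0.004, 0.002]
ft_force: [-0.5, 0.5, -4.5]
grip_width: 59.1
t 13.5 pos [ 608.6 -247.9  132.2] xaxis yaw -94.08 z [-0.001  0.009 -1.   ] F [-0.5  0.5 -4.5] w 59.1 q [-0.49  0.64  1.57  0.01  0.94  1.15]
```

```bash
python3 - <<'E'
from h import *
np.save("w6.npy",optics.camera_params("wrist"),allow_pickle=True)
for n in ("scene","wrist"):
    im=optics.capture(n);cv2.imwrite(f"pics/{n}6.png",im[:,:,::-1])
crop("pics/scene6.png",160,90,260,170,7,"pics/sc6.png")
crop("pics/wrist6.png",150,180,430,400,2.5,"pics/wr6.png")
st()
E
```

```text
t 13.6 pos [ 608.6 -247.9  132.1] xaxis yaw -94.09 z [-0.001  0.009 -1.   ] F [-3.5  2.   5.1] w 59.0 q [-0.49  0.64  1.57  0.01  0.94  1.15]
```

View pics/sc6.png

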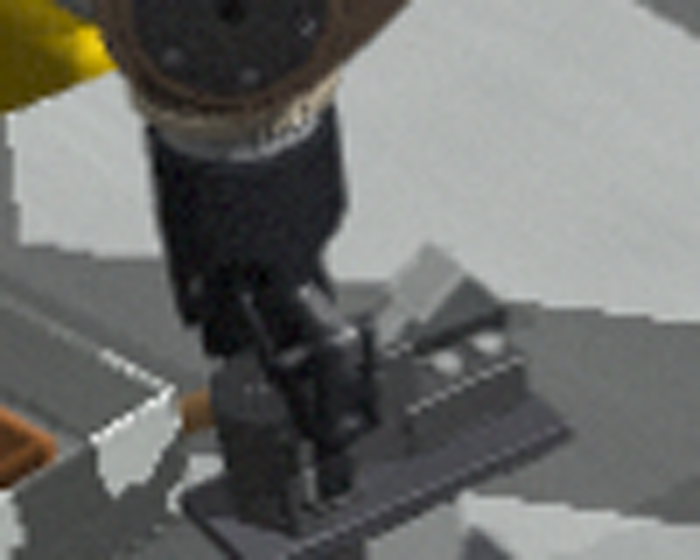

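View pics/wr6.png

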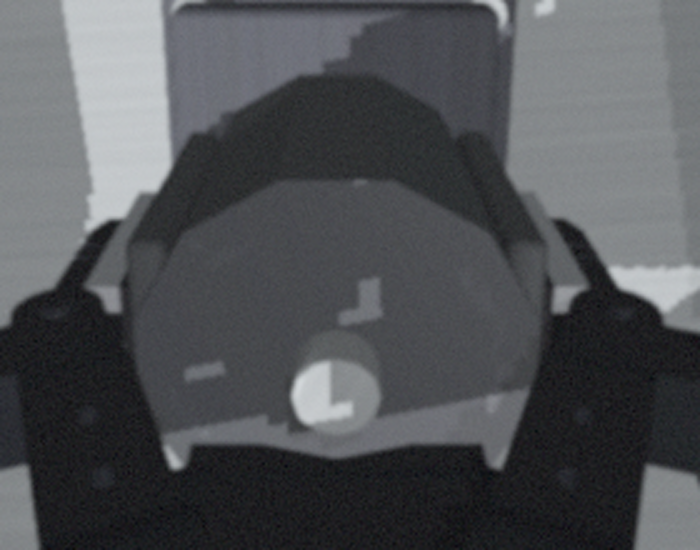

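The pin is proud by several mm, so the ball is in the socket and pushing it. In the scene crop the neck lies along the plate. I'll press on.

```bash
python3 -m inch '[[[0,0,-1.5,0]]]'; python3 -m inch '[[[0,0,-1.5,0],[0,0,-1,0]]]'; python3 - <<'E'
from h import *
st()
E
```

```text
t: 13.7
position: [608.6, -247.9, 132.0]
eef_rot: [-0.681, 0.732, 0.003, 0.003]
ft_force: [-11.7, 6.0, 26.5]
grip_width: 59.1
t: 13.9
position: [608.6, -247.9, 132.1]
eef_rot: [-0.682, 0.732, 0.003, 0.003]
ft_force: [-4.8, 2.3, 8.2]
grip_width: 58.9
t 13.9 pos [ 608.6 -247.9  132.1] xaxis yaw -94.07 z [ 0.     0.008 -1.   ] F [-4.8  2.3  8.2] w 58.9 q [-0.49  0.64  1.57  0.01  0.93  1.15]
```

```bash
python3 - <<'E'
from h import *
p=np.load("w6.npy",allow_pickle=True).item()
p3=np.load("w3.npy",allow_pickle=True).item()
# flush check in w3: camera->world offset from TCP
T=np.array([608.6,-247.9,132.1])
for und in (119,121,123):
  for t in (0,4,6,8):
    print(und,t,proj(p,[[608.3,-247.6,und+58+t]]).round(1))
E
python3 - <<'E'
from h import *
crop("pics/wrist6.png",250,300,320,370,10,"pics/wr6b.png")
E
```

```text
119 0 [[282.4 327.9]]
119 4 [[282.2 335. ]]
119 6 [[282.1 338.8]]
119 8 [[282.  342.7]]
121 0 [[282.3 331.4]]
121 4 [[282.1 338.8]]
121 6 [[282.  342.7]]
121 8 [[281.9 346.8]]
123 0 [[282.2 335. ]]
123 4 [[282.  342.7]]
123 6 [[281.9 346.8]]
123 8 [[281.9 351. ]]
```

View pics/wr6b.png

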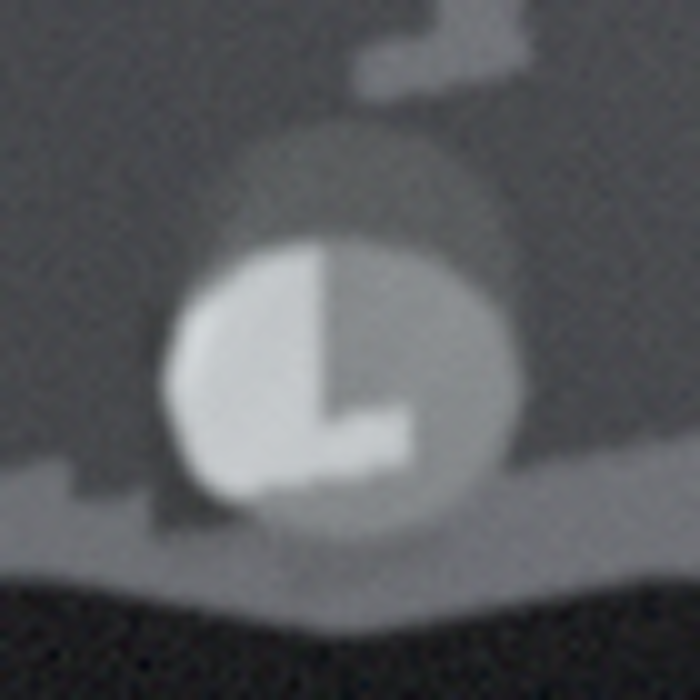

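Pin is about 7 mm up. The hard stop at z=132 with a slight nose-down pitch suggests the front rim is touching first. I'll release so the coupler levels itself, then press from above, with the fingers either side of the pin.

```bash
python3 -m inch '[[[0,0,0,0],[0,0,0,0],[0,0,0,0]]]' 1 40;  python3 - <<'E'
from h import *
st()
np.save("w7.npy",optics.camera_params("wrist"),allow_pickle=True)
for n in ("scene","wrist"):
    im=optics.capture(n);cv2.imwrite(f"pics/{n}7.png",im[:,:,::-1])
a=cv2.resize(cv2.imread("pics/scene7.png")[90:170,160:260],None,fx=5,fy=5)
b=cv2.resize(cv2.imread("pics/wrist7.png")[200:360,180:380],None,fx=2.5,fy=2.5)
b=b[:400,:];cv2.imwrite("pics/c7.png",np.hstack([a[:, :300],b]) if a.shape[0]==b.shape[0] else a)
E
```

```text
t: 14.2
position: [609.1, -248.2, 131.5]
eef_rot: [-0.682, 0.732, 0.002, 0.003]
ft_force: [-0.4, 0.2, -0.4]
grip_width: 85.2
t 14.2 pos [ 609.1 -248.2  131.5] xaxis yaw -94.07 z [ 0.001  0.007 -1.   ] F [-0.4  0.2 -0.4] w 85.2 q [-0.49  0.64  1.57  0.01  0.93  1.15]
```

View pics/c7.png

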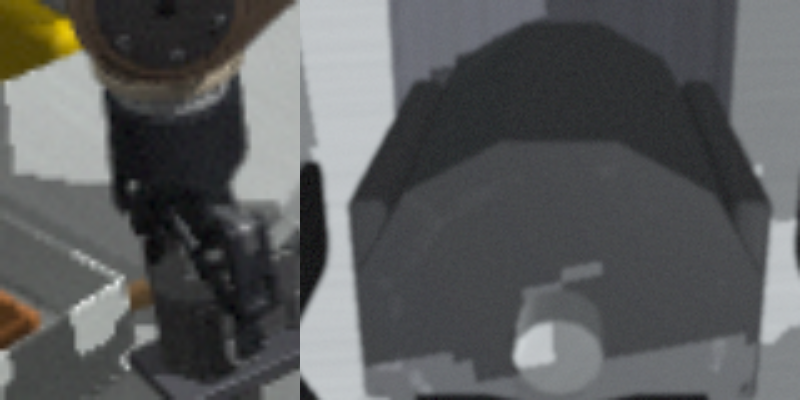

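```bash
python3 -m inch '[[[0,0,12,0],[0,0,20,0],[0,0,25,0],[0,0,20,0],[0,0,0,0]]]';  python3 -m inch '[[[-1,0,0,0],[0,0,0,0],[0,0,0,0],[0,0,0,0]]]' -0.39; python3 - <<'E'
from h import *
st()
np.save("w8.npy",optics.camera_params("wrist"),allow_pickle=True)
for n in ("scene","wrist"):
    im=optics.capture(n);cv2.imwrite(f"pics/{n}8.png",im[:,:,::-1])
crop("pics/scene8.png",160,90,260,170,7,"pics/sc8.png")
E
```

```text
t: 14.8
position: [609.0, -248.1, 213.1]
eef_rot: [-0.682, 0.732, 0.003, 0.003]
ft_force: [0.1, 0.2, 0.1]
grip_width: 85.0
t: 15.2
position: [607.2, -247.8, 211.3]
eef_rot: [-0.682, 0.732, 0.004, 0.002]
ft_force: [0.3, -1.3, -0.2]
grip_width: 28.5
t 15.2 pos [ 607.2 -247.8  211.3] xaxis yaw -94.07 z [-0.002  0.009 -1.   ] F [ 0.3 -1.3 -0.2] w 28.5 q [-0.49  0.56  1.5   0.01  1.09  1.15]
```

View pics/sc8.png

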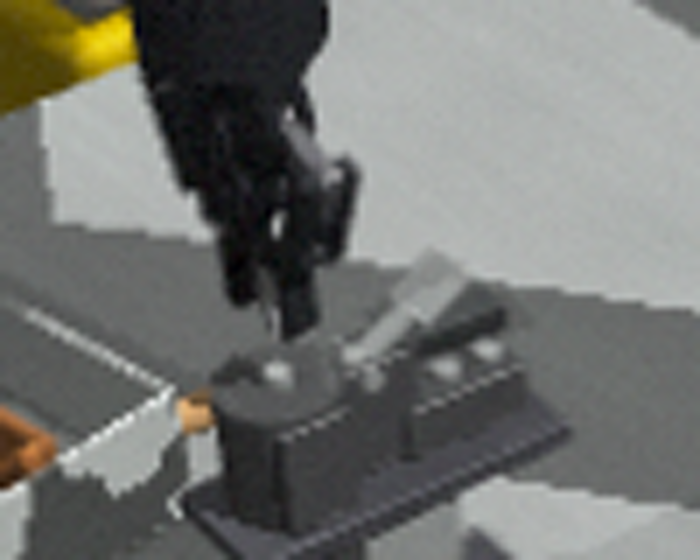

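View pics/wrist8.png

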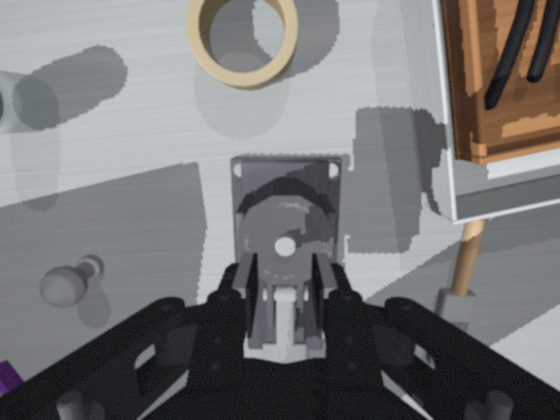

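The coupler sits on the block with its neck along the plate and its pin up, at about (285,246) in the wrist view.

```bash
python3 - <<'E'
from h import *
p=np.load("w8.npy",allow_pickle=True).item()
for z in (181,184,186): print(plane(p,(285,246),z))
E
python3 -m inch '[[[1,0,-6,0],[0,0,-6,0],[0,0,-6,0],[0,0,-3,0],[0,0,0,0]]]'; python3 - <<'E'
from h import *
st()
E
```

```text
[ 607.98049437 -248.06507494  181.        ]
[ 609.19038933 -248.17058218  184.        ]
[ 609.99698597 -248.24092034  186.        ]
t: 15.8
position: [608.0, -247.7, 187.0]
eef_rot: [-0.682, 0.732, 0.005, 0.002]
ft_force: [0.0, -1.1, 0.4]
grip_width: 25.9
t 15.8 pos [ 608.  -247.7  187. ] xaxis yaw -94.08 z [-0.003  0.009 -1.   ] F [ 0.  -1.1  0.4] w 25.9 q [-0.49  0.58  1.52  0.01  1.05  1.15]
```

```bash
python3 -m inch '[[[0,0,-3,0],[0,0,0,0]]]'; python3 -m inch '[[[0,0,-2,0],[0,0,0,0]]]';python3 -m inch '[[[0,0,-1.5,0],[0,0,0,0]]]'
```

```text
t: 16.0
position: [608.1, -247.7, 183.8]
eef_rot: [-0.682, 0.732, 0.005, 0.002]
ft_force: [-0.5, -0.5, -0.4]
grip_width: 26.0
t: 16.2
position: [608.1, -247.7, 181.9]
eef_rot: [-0.682, 0.732, 0.004, 0.002]
ft_force: [-0.5, 0.5, 0.7]
grip_width: 26.0
t: 16.4
position: [608.2, -247.7, 180.5]
eef_rot: [-0.682, 0.732, 0.004, 0.002]
ft_force: [0.5, 0.2, 0.3]
grip_width: 26.1
```

```bash
python3 -m inch '[[[0,0,-1.5,0]]]'; python3 -m inch '[[[0,0,-1.5,0]]]'
```

```text
t: 16.5
position: [608.3, -247.8, 179.2]
eef_rot: [-0.682, 0.732, 0.004, 0.002]
ft_force: [0.2, -0.8, 0.2]
grip_width: 26.2
t: 16.6
position: [608.5, -247.9, 178.4]
eef_rot: [-0.682, 0.732, 0.003, 0.002]
ft_force: [-4.6, 2.0, 17.4]
grip_width: 26.0
```

```bash
python3 -m inch '[[[0,0,-1.2,0]]]'
```

```text
t: 16.7
position: [608.6, -247.9, 178.4]
eef_rot: [-0.682, 0.732, 0.003, 0.003]
ft_force: [-5.8, 2.5, 14.6]
grip_width: 26.3
```

```bash
python3 -m inch '[[[0,0,-1.5,0]]]'
```

```text
t: 16.8
position: [608.5, -247.9, 178.4]
eef_rot: [-0.682, 0.732, 0.003, 0.003]
ft_force: [-5.6, 2.8, 14.2]
grip_width: 26.6
```

```bash
python3 -m inch '[[[0,0,-1.5,0]]]'
```

```text
t: 16.9
position: [608.5, -247.9, 178.4]
eef_rot: [-0.682, 0.732, 0.002, 0.003]
ft_force: [-4.7, 2.1, 13.0]
grip_width: 26.2
```

```bash
python3 -m inch '[[[0,0,-2.5,0]]]'; python3 - <<'E'
from h import *
st()
im=optics.capture("scene");cv2.imwrite("pics/scene9.png",im[:,:,::-1])
np.save("w9.npy",optics.camera_params("wrist"),allow_pickle=True)
im=optics.capture("wrist");cv2.imwrite("pics/wrist9.png",im[:,:,::-1])
crop("pics/scene9.png",160,90,260,170,7,"pics/sc9.png")
st()
E
```

```text
t: 17.0
position: [608.6, -247.8, 178.3]
eef_rot: [-0.682, 0.732, 0.001, 0.003]
ft_force: [-6.9, 5.3, 24.9]
grip_width: 26.1
t 17.0 pos [ 608.6 -247.8  178.3] xaxis yaw -94.04 z [ 0.003  0.006 -1.   ] F [-6.9  5.3 24.9] w 26.1 q [-0.49  0.59  1.53  0.01  1.02  1.15]
t 17.1 pos [ 608.7 -247.8  178.3] xaxis yaw -94.04 z [ 0.003  0.006 -1.   ] F [-6.3  4.3 17.9] w 26.4 q [-0.49  0.59  1.53  0.01  1.02  1.15]
```

View pics/sc9.png

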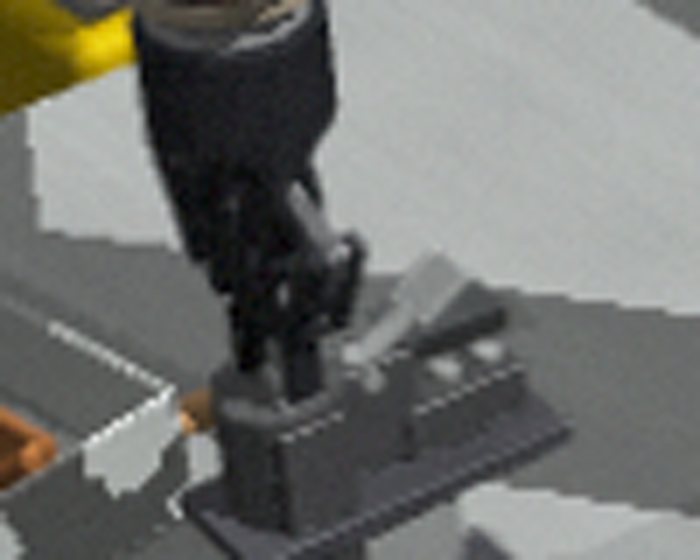

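View pics/wrist9.png

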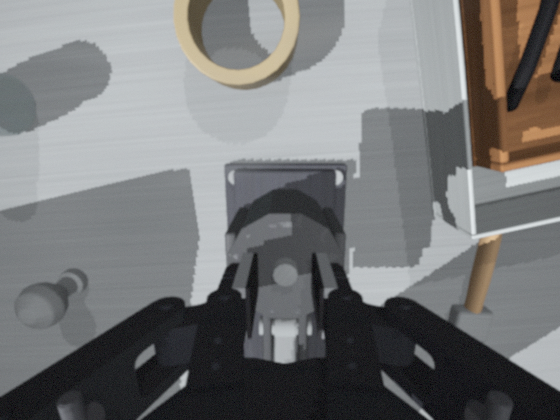

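Around 25 N on top produces no further motion, well above the pin's 10 N friction, so the coupler is against the plate. I'll lift, close the fingers, and check the pin.

```bash
python3 -m inch '[[[0,0,10,0],[0,0,15,0],[0,0,15,0],[-5,0,15,0],[-5,0,0,0]]]';  python3 -m inch '[[[-10,0,0,0],[-10,1,0,0],[0,0,0,0],[0,0,0,0]]]' -1; python3 - <<'E'
from h import *
st()
np.save("w10.npy",optics.camera_params("wrist"),allow_pickle=True)
for n in ("scene","wrist"):
    im=optics.capture(n);cv2.imwrite(f"pics/{n}10.png",im[:,:,::-1])
crop("pics/wrist10.png",210,140,350,340,4,"pics/wr10.png")
crop("pics/scene10.png",160,90,260,170,7,"pics/sc10.png")
E
```

```text
t: 17.6
position: [598.4, -247.6, 236.8]
eef_rot: [-0.682, 0.731, 0.001, 0.003]
ft_force: [0.5, 0.3, -0.4]
grip_width: 25.7
t: 18.0
position: [574.7, -246.3, 235.4]
eef_rot: [-0.682, 0.732, 0.002, 0.003]
ft_force: [-0.3, 0.1, 0.3]
grip_width: 0.1
t 18.0 pos [ 574.7 -246.3  235.4] xaxis yaw -94.06 z [ 0.002  0.007 -1.   ] F [-0.3  0.1  0.3] w 0.1 q [-0.51  0.49  1.55  0.01  1.1   1.13]
```

View pics/wr10.png

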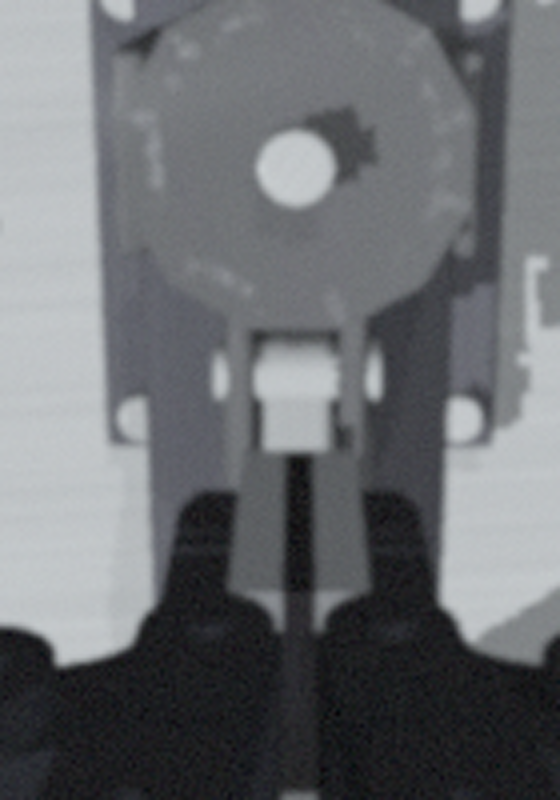

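View pics/sc10.png

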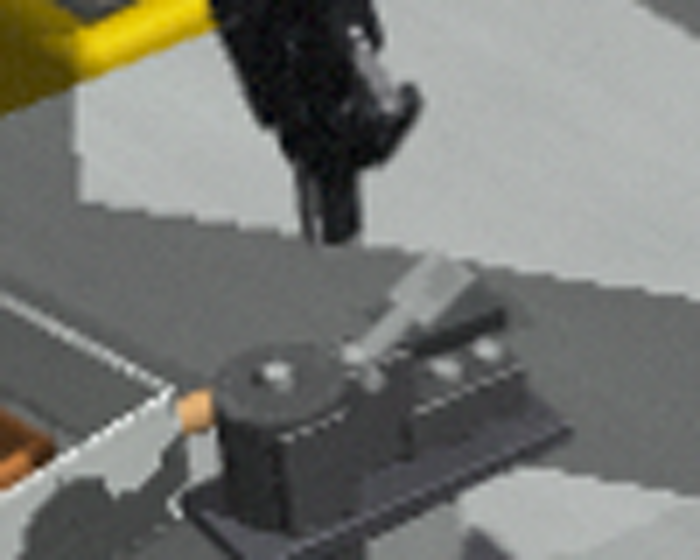

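The pin stands proud and casts a shadow, and the neck lies flat on the plate with the lever up. Next the lever pad.

```bash
python3 -m inch '[[[-12,1,0,0],[-14,1,0,0],[-13,1,0,0],[-6,0,0,0],[0,0,0,0]]]' >/dev/null; python3 - <<'E'
from h import *
st()
np.save("w11.npy",optics.camera_params("wrist"),allow_pickle=True)
for n in ("scene","wrist"):
    im=optics.capture(n);cv2.imwrite(f"pics/{n}11.png",im[:,:,::-1])
crop("pics/scene11.png",160,70,280,170,6,"pics/sc11.png")
E
```

```text
t 18.6 pos [ 526.8 -242.6  234.1] xaxis yaw -94.0 z [ 0.     0.007 -1.   ] F [ 0.6  0.8 -0.4] w -0.0 q [-0.55  0.42  1.67  0.01  1.05  1.09]
```

View pics/sc11.png

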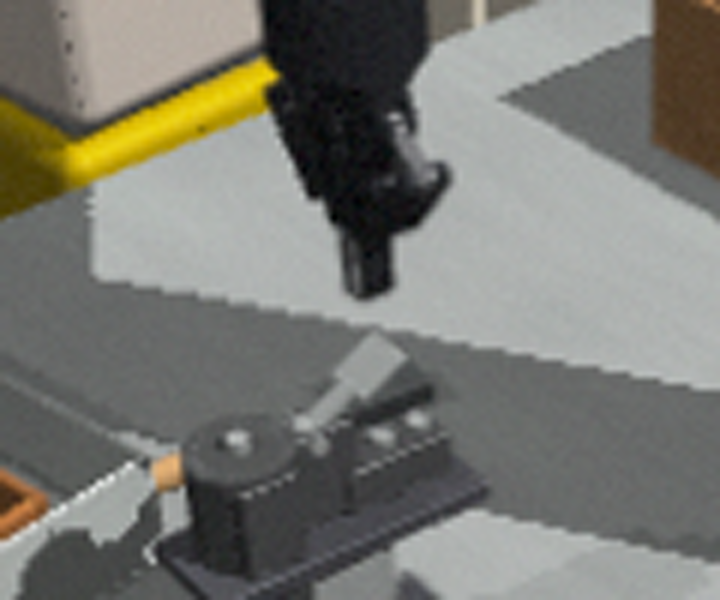

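View pics/wrist11.png

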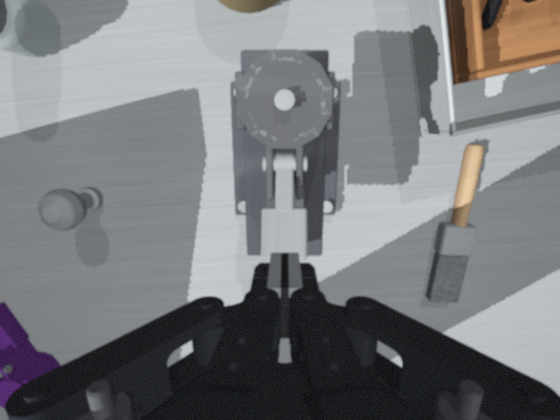

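Closed fingers are above the pad and centred on the lever. Lowering.

```bash
python3 -m inch '[[[0,0,-6,0],[0,0,-6,0],[0,0,-6,0],[0,0,-3,0],[0,0,-3,0]]]'; python3 -m inch '[[[0,0,-3,0],[0,0,-3,0]]]'; python3 -m inch '[[[0,0,-3,0],[0,0,-3,0]]]'
```

```text
t: 19.2
position: [528.7, -242.6, 207.4]
eef_rot: [-0.682, 0.731, 0.003, 0.003]
ft_force: [0.8, -0.0, 0.3]
grip_width: -0.1
t: 19.4
position: [528.9, -242.7, 201.1]
eef_rot: [-0.682, 0.731, 0.002, 0.003]
ft_force: [-1.5, -1.0, 8.1]
grip_width: -0.2
t: 19.6
position: [529.3, -243.1, 196.1]
eef_rot: [-0.682, 0.731, 0.001, 0.003]
ft_force: [-1.8, -0.4, 8.4]
grip_width: -0.2
```

Contact at about 7–8 N, as expected; the lever is moving.

```bash
python3 -m inch '[[[-0.5,0,-3,0],[-0.5,0,-3,0]]]'; python3 -m inch '[[[-0.5,0,-3,0],[-0.5,0,-3,0]]]'; python3 -m inch '[[[-0.5,0,-3,0],[-0.5,0,-3,0]]]'
```

```text
t: 19.8
position: [528.5, -243.3, 191.4]
eef_rot: [-0.682, 0.731, 0.0, 0.003]
ft_force: [-2.0, 2.1, 8.0]
grip_width: 0.1
t: 20.0
position: [527.4, -243.3, 186.5]
eef_rot: [-0.682, 0.731, -0.0, 0.003]
ft_force: [-3.7, 1.5, 6.3]
grip_width: -0.2
t: 20.2
position: [526.1, -243.2, 181.6]
eef_rot: [-0.682, 0.731, -0.001, 0.003]
ft_force: [-1.7, 1.0, 5.6]
grip_width: 0.1
```

```bash
python3 -m inch '[[[-0.5,0,-2,0],[0,0,-2,0]]]'; python3 -m inch '[[[0,0,-2,0]]]'
```

```text
t: 20.4
position: [525.5, -243.2, 178.5]
eef_rot: [-0.683, 0.731, -0.001, 0.003]
ft_force: [-3.6, 1.1, 6.9]
grip_width: 0.3
t: 20.5
position: [525.3, -243.1, 176.9]
eef_rot: [-0.683, 0.731, -0.001, 0.003]
ft_force: [-3.2, 1.4, 7.9]
grip_width: 0.3
```

```bash
python3 -m inch '[[[0,0,-2,0]]]'; python3 -m inch '[[[0,0,-1.5,0]]]';  python3 -m inch '[[[0,0,-1.5,0]]]'
```

```text
t: 20.6
position: [525.1, -243.1, 175.3]
eef_rot: [-0.683, 0.731, -0.001, 0.003]
ft_force: [-3.4, 1.7, 6.1]
grip_width: 0.5
t: 20.7
position: [524.9, -243.1, 174.3]
eef_rot: [-0.683, 0.731, -0.001, 0.003]
ft_force: [-3.1, 0.4, 10.9]
grip_width: 0.5
t: 20.8
position: [525.0, -243.2, 174.0]
eef_rot: [-0.683, 0.731, -0.002, 0.003]
ft_force: [-5.7, 3.7, 21.1]
grip_width: -0.1
```

The lever reached its stop at z=174.0, against an expected 174.3, with the force rising sharply. I'll hold briefly, then lift off and inspect.

```bash
python3 -m inch '[[[0,0,-1.5,0],[0,0,-1.5,0],[0,0,0,0]]]';  python3 -m inch '[[[0,0,8,0],[0,0,15,0],[0,0,20,0],[-10,0,20,0],[-20,0,20,0]]]'; python3 -m inch '[[[-20,0,10,0],[0,0,0,0],[0,0,0,0]]]'; python3 - <<'E'
from h import *
st()
np.save("w12.npy",optics.camera_params("wrist"),allow_pickle=True)
for n in ("scene","side","wrist"):
    im=optics.capture(n);cv2.imwrite(f"pics/{n}12.png",im[:,:,::-1])
crop("pics/scene12.png",160,90,260,170,7,"pics/sc12.png")
E
```

```text
t: 21.1
position: [525.0, -243.2, 174.8]
eef_rot: [-0.683, 0.731, -0.003, 0.004]
ft_force: [0.7, -0.2, -0.3]
grip_width: -0.3
t: 21.6
position: [495.0, -242.8, 259.2]
eef_rot: [-0.683, 0.73, -0.002, 0.003]
ft_force: [-0.4, -0.8, -0.1]
grip_width: 0.2
t: 21.9
position: [474.1, -243.3, 273.2]
eef_rot: [-0.683, 0.731, -0.004, 0.004]
ft_force: [0.0, 0.1, -0.3]
grip_width: -0.2
t 21.9 pos [ 474.1 -243.3  273.2] xaxis yaw -93.89 z [ 0.011 -0.001 -1.   ] F [ 0.   0.1 -0.3] w -0.2 q [-0.6   0.31  1.73  0.01  1.08  1.04]
```

View pics/sc12.png

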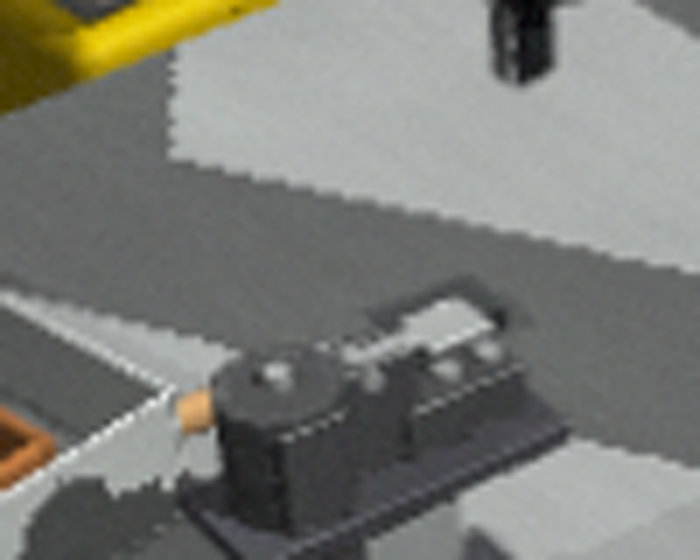

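View pics/wrist12.png

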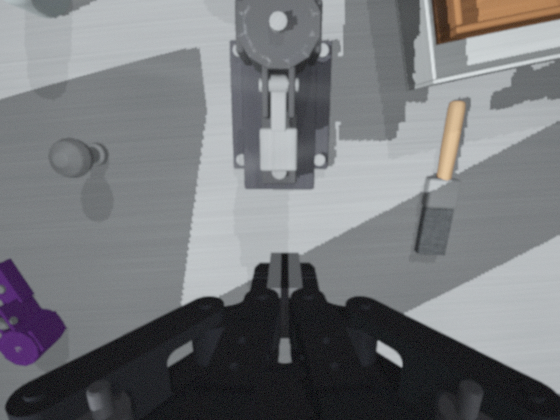

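View pics/scene12.png

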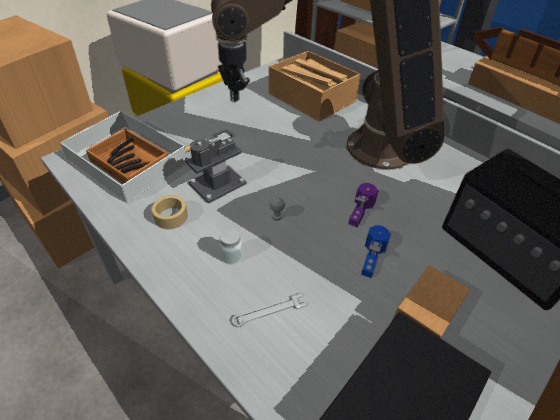

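Scene, crop and wrist views show the lever level, the pin up, the neck along the plate, and the other items where they were. I'll do one numeric check of pin height and position by triangulating across the wrist views.

```bash
python3 - <<'E'
from h import *
L=[]
for k,c in ((8,(285,246)),(10,(284,182)),(11,(284.5,99)),(12,(278,20))):
    p=np.load(f"w{k}.npy",allow_pickle=True).item();g=cv2.cvtColor(cv2.imread(f"pics/wrist{k}.png"),cv2.COLOR_BGR2GRAY)
    x,y=int(c[0])-16,int(c[1])-16; y=max(y,0); r=g[y:y+32,x:x+32]
    _,m=cv2.threshold(r,0,255,cv2.THRESH_BINARY+cv2.THRESH_OTSU)
    n,l,s,ce=cv2.connectedComponentsWithStats(m); i=l[int(c[1])-y,int(c[0])-x]; print(k,ce[i]+[x,y],s[i,4]); L.append((p,tuple(ce[i]+[x,y])))
print("pin top",tri(L)); print(tri(L[:3]),tri(L[1:]))
a=cv2.imread("pics/scene0.png").astype(int);b=cv2.imread("pics/scene12.png").astype(int)
S=optics.camera_params("scene")
# tail: neck end via wrist12
p=L[3][0]; print("pad centre",plane(p,(278.5,149),174), "pin",plane(p,L[3][1],186))
E
```

```text
8 [284.67088608 246.20886076] 316
10 [283.33910035 181.78892734] 289
11 [283.86039886  99.27635328] 351
12 [277.40357143  20.47857143] 280
pin top (array([ 609.69971835, -247.96247038,  185.61645807]), [np.float64(0.07474437779865566), np.float64(0.12113053609952247), np.float64(0.2989261542554177), np.float64(0.20764887394817144)])
(array([ 609.53249803, -247.90353535,  184.91759725]), [np.float64(0.1318932289942022), np.float64(0.1387397739499206), np.float64(0.091847752668112)]) (array([ 609.68469563, -247.94022972,  185.73812669]), [np.float64(0.14050506553951625), np.float64(0.2834418560033587), np.float64(0.2089889438523154)])
pad centre [ 526.18325131 -242.52451339  174.        ] pin [ 609.75329837 -248.09595677  186.        ]
```

The pin top triangulates to z≈185.6. With the underside at about 120, from the press contacts, that puts the pin about 7.6 mm proud. The pad sits 83.8 mm behind the cup axis (84 when fully down). Handing in.

```bash
python3 -c "
from cell import close_job
print(close_job())"
```

```text
the job is handed in; nothing more can be done
None
```

The dark coupler is parked on the ball of the tow block with its latch lever down, and the job is handed in after about 22 s of the 64 s. I gripped it by the flats, lowered it over the ball, then let go and pressed the cup from above. The wrist force peaked at about 26 N, which with the coupler's weight is about 32 N on the block. After that I pushed the lever down to its stop.

**Last checks:**
- **Pin:** its top measured z ≈ 185.6 mm. With the underside at about 120 mm, that makes it about 7.6 mm proud, against the 6.8 mm needed. The height was measured only to about 1 mm.
- **Lever:** it met a hard stop at z = 174.0 mm (expected about 174.3), where the force rose to 21 N. The pad ended 83.8 mm behind the cup axis, against 84 mm for fully down, and the handle looked level in the images.
- **Coupler position:** the neck lies along the plate in the final views, and the robot was clear of everything. The other bench items looked unmoved in the final scene view; I judged that by eye.

**Disagreements:**
- The cameras differed by about 2 mm on the ball's position. The first scene and side estimate was x ≈ 606.5, while the wrist camera put the seated pin at x ≈ 609.7.
- While gripped, the coupler pitched up to about 0.04 rad nose-down. That was gone once I released it and pressed it flat.

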